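# Spin the jar's status sign from red to green

### The arm

A 6-joint arm with a two-finger parallel gripper is mounted at the origin on a cart in front of the work surface, level with it; the furniture and walls round the work are solid. World frame = base frame: x ahead of the robot, y to its left, z up, the work surface at z = 0. Lengths are in m, angles in rad, forces in N, time in s.
With the tool pointing down it reaches from about 0.325 to 0.75 m from the base axis. Payload 7.6 kg.
Tool frame: the origin (TCP) lies at the very end of the fingers, on their centre line; the grasp point (between the pads) lies 19 mm behind it; z points along the fingers, y is the line along which they close (so a half turn about z gives the same grasp; the last joint's range is limited). The gripper opens to 85 mm and grips with 20 to 120 N. Pads are 22 mm wide; open, the fingers measure 114 mm over their backs; the gripper's body (76 mm by 85 mm) begins 54 mm behind the grasp point. The pads swing forward as they close: fully open they stand 13 mm farther back than shut.
Start: joints at [1.146, 0.052, 1.401, -0, 1.689, -0.07], TCP at [0.182, 0.492, 0.231] pointing down, gripper open.
Joint ranges: [-2.9, 2.9], [-0.91, 2.17], [0.12, 2.37], [-1.06, 4.2], [0.26, 2.73], [-2.93, 2.93]. Speed limits (rad/s): [2.57, 2.57, 3.01, 3.14, 3.14, 3.14].

### API

Orientations are given as a rotation vector (axis times angle).
In Python, from plant import r, claw, solver, telemetry, eyes, order gives the robot as it stands. Calls block until the motion is done:
- r.movep(position, orientation): joint-space move of the TCP to a pose.
- r.line_to(position, speed=0.15, rotation=None, contact_N=None): straight line of the TCP; rotation=None keeps the orientation; speed is the mean speed in m/s. With contact_N (N) it stops when the force on the tool has changed by that much, and returns True; else False.
- r.move_joints(angles): joint-space move.
- claw.gripper_open() and claw.grasp(grasp_force=None): open the fingers fully, or close them until they stop; grasp_force is the grip in N (None keeps the last).
- r.wait(seconds).
- solver.inverse_kinematics(position, orientation): joint angles nearest the present ones, or None.
- telemetry.state(): the state.
- eyes.snapshot(name): name is "side" or "top"; returns (picture, depth): 420x560x3 uint8, red, green, blue; 420x560 float32, m along the optical axis (not along the pixel's ray), 0 where there is no reading.
- eyes.get_calibration(name): a dict with "camera_matrix" (3x3 intrinsics, pixels), "D" ([k1, k2, p1, p2, k3] as OpenCV has them; the pictures are not rectified), "R" (3x3) and "t" (3): a world point X has camera coordinates R X + t. Camera axes: x right, y down, z forward; pixel columns grow to the right and rows downward; lengths in m; the calibration is good to about 2 mm. A picture is of the moment at which its call begins. get_calibration takes no time and is no camera call.
A pose or a line that the arm cannot do raises r.MotionError and nothing moves.
- order.hand_in(): hands the job in; it is judged then, once.
Trained networks look in the newest picture that a camera, given by its name, has taken for a name from the list of things; names that differ only in an ending like _2 or _b are one class to them, and where a whole thing is asked for, a point or a joint stands for the part that bears it (a point fixed in the world has none). Each returns a list of dicts, best first, with "conf" (0 to 1); they miss things now and then, are a little off and sometimes report something else, mostly with a low value. They report only what shows in the picture. A call takes as long as a camera call. They do not tell look-alikes from the thing itself.
- eyes.silhouettes(name, camera): "pixels" (420x560 bool, what is visible of it) and "uv" ([column, row] in pixels, amid what is visible of it).
The state is a dict: "clock": time; "joint_pos": joint angles; "dq": joint speeds; "effort": joint torques, N m; "tcp_pos": TCP position; "tool_rot": TCP orientation; "wrist_force": force on the tool from outside, world axes, zero at the start; "moment": the same for the moment, N m; "gripper_width": finger opening in m; "grip_force": force on a finger pad.
Only numpy, scipy, OpenCV 4.12 (cv2) and the standard library are available. Lean on these libraries where they do the work, as an engineer would, in place of code of your own. Each camera call takes 0.05 s, during which the arm holds its last target. There are 200 camera calls.

### The job

The soil in the lidded sample jar has been tested. On the stand where that jar waits, spin the two-sided sign half a turn on its post, so that the green face with the white tick, instead of the red one, looks squarely to the front of the stand (the side where the sample sits). Leave the other stand's sign as it is, and leave the jar standing in its place.

Things in the scene. Friction and masses are not known exactly. Their poses are not given: they have to be found in the camera images.
- jar_stand: Fixed grey stand that carries the jar. Origin on the worktop (z = 0) under the vertical pivot of its sign; -x is its front. Plate 160 (x, -130 to +30) x 120 x 12 mm; the jar's pad is centred 80 mm in front of the pivot. A 10 mm post carries the sign, a panel 120 mm wide, 8 mm thick, z 100 to 180 mm, pivoted at its middle (brass cap to z 184). An identical stand carries a white dish.
- jar_sign_edge (a point): Middle of one upright edge of the jar stand's sign, 60 mm from the pivot, z 140 mm; turns with it. It lies to the stand's +y when the red face (white bar) is square to the front (start: up to 17 degrees askew), to its -y when the green (white tick) is. Turns either way, no stops; light friction (0.6 N at 50 mm) holds it where left. Own axes: x out of the green face, y to the edge, z up.
- jar_centre (a point): Centre of the clear sample jar with brown soil and a screw lid, 62 mm diameter, 78 mm high, standing loose on the jar stand's pad; its top is 90 mm above the worktop, 10 mm below the lower edge of the sign.
- dish_sign_edge (a point): The same edge point on the identical sign of the other stand, where the white porcelain dish sits. This sign also shows its red face and must stay as it is.
There are look-alikes about, which are no part of the job. Leave any blue or purple look-alike of the part that bears jar_centre alone.

How it is judged:
By the outcome, as a careful person would: the job done as asked, in the order asked, and still so for the second after the job is handed in, with the robot touching nothing.
It also fails if it takes over 40 s, if anything falls off the work surface, if the arm or the gripper's body presses on something with over 40 N, if the wrist force passes 120 N, or if a joint passes its speed limit or range.

## Working session

There is one attempt and no reset: what is moved stays moved. The work goes in short steps, each a Python script; the robot and the scene stay as the last script left them, time stands still between calls to the robot, and variables do not carry over. Pictures are saved under pics/ and viewed, at most 10 in all, crops included, and the job is handed in when it is done.

```bash
mkdir -p pics; ls; python3 - <<'E'
from plant import r,claw,solver,telemetry,eyes,order
import cv2,numpy as np
for n in("top","side"):
    p,d=eyes.snapshot(n); cv2.imwrite(f"pics/{n}0.png",p[:,:,::-1]); np.savez(f"{n}0.npz",p=p,d=d)
    c=eyes.get_calibration(n); print(n,-np.array(c["R"]).T@c["t"],np.round(c["R"],2).tolist(),np.round(c["camera_matrix"],0).tolist(),c["D"])
    for k in("jar_sign_edge","jar_centre","jar_stand"):
        print(k,[(round(s["conf"],2),np.round(s["uv"]).tolist(),int(s["pixels"].sum())) for s in eyes.silhouettes(k,n)])
print(telemetry.state()["clock"])
E
```

```text
pics
top [0.28473669 0.05837351 0.96211638] [[0.07, -1.0, -0.0], [-0.97, -0.07, -0.22], [0.22, 0.02, -0.98]] [[405.0, 0.0, 280.0], [0.0, 405.0, 208.0], [0.0, 0.0, 1.0]] [0.02439351 0.         0.         0.         0.        ]
jar_sign_edge [(0.59, [226.0, 162.0], 828)]
jar_centre [(0.81, [221.0, 280.0], 660), (0.7, [241.0, 205.0], 750), (0.56, [278.0, 265.0], 632)]
jar_stand [(0.63, [234.0, 189.0], 3398)]
side [ 0.05008276 -0.56533983  0.50385462] [[0.81, -0.58, -0.02], [-0.28, -0.36, -0.89], [0.51, 0.73, -0.46]] [[382.0, 0.0, 274.0], [0.0, 382.0, 203.0], [0.0, 0.0, 1.0]] [-0.08477414  0.          0.          0.          0.        ]
jar_sign_edge [(0.84, [262.0, 164.0], 1245)]
jar_centre [(0.96, [221.0, 248.0], 1214), (0.74, [245.0, 208.0], 883), (0.73, [182.0, 227.0], 973)]
jar_stand [(0.83, [263.0, 176.0], 2308)]
0.4
```

View pics/top0.png

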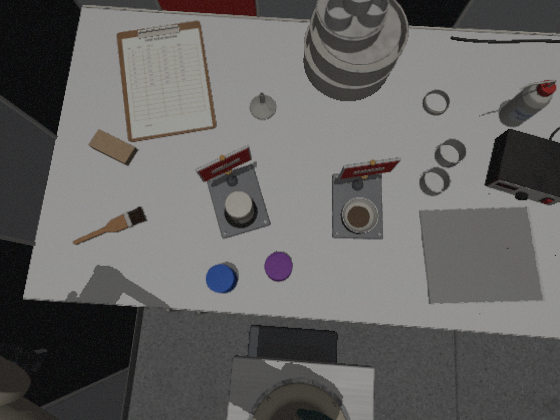

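View pics/side0.png

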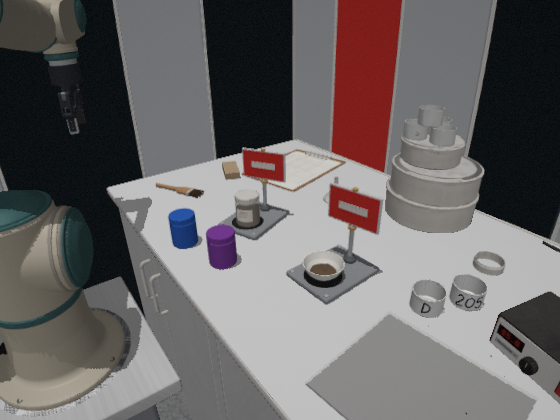

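Top view: the jar with the white lid is at (239,205) and its stand's red sign at (226,162). The dish stand is at (358,205), with its sign at (370,168). The blue (221,279) and purple (278,266) jars are look-alikes. The target is the left stand, since it carries the clear jar with soil. Next I'll confirm that in a crop and measure it.

```bash
cat > h.py <<'E'
from plant import r,claw,solver,telemetry,eyes,order
import cv2,numpy as np
def cloud(n,d):
    c=eyes.get_calibration(n);K=np.array(c["camera_matrix"]);D=np.array(c["D"])
    h,w=d.shape;u,v=np.meshgrid(np.arange(w),np.arange(h))
    q=cv2.undistortPoints(np.stack([u,v],-1).reshape(-1,1,2).astype(np.float64),K,D).reshape(h,w,2)
    X=np.dstack([q*d[...,None],d])
    return (X-np.array(c["t"]))@np.array(c["R"])
def sign_fit(n,p,d,c,R=0.075,z0=.105,z1=.182):
    X=cloud(n,d);m=(d>0)&(np.hypot(X[...,0]-c[0],X[...,1]-c[1])<R)&(X[...,2]>z0)&(X[...,2]<z1)
    return X[m],p[m]
E
python3 - <<'E'
from h import *
out=[]
for n in("top","side"):
    z=np.load(n+"0.npz");p,d=z["p"],z["d"];X=cloud(n,d)
    s=eyes.silhouettes
    reg=np.zeros(d.shape,bool)
    if n=="top": reg[140:245,190:285]=1
    else: reg[140:245,215:300]=1
    P=X[reg&(d>0)]
    pl=P[(P[:,2]>.007)&(P[:,2]<.018)]
    sg=P[(P[:,2]>.1)&(P[:,2]<.19)&(np.abs(P[:,0]-.46)<.3)]
    for nm,a in(("plate",pl),("sign",sg)):
        if len(a)<5: print(n,nm,len(a));continue
        rc=cv2.minAreaRect(a[:,:2].astype(np.float32))
        print(n,nm,len(a),np.round(rc[0],4),np.round(rc[1],4),round(rc[2],1),"zmean",a[:,2].mean().round(4),a[:,2].max().round(3))
    lid=P[(P[:,2]>.082)&(P[:,2]<.097)]
    print("lid",len(lid),np.median(lid,0).round(4))
z=np.load("side0.npz")["p"][130:250,200:320]
cv2.imwrite("pics/crop1.png",cv2.resize(z,None,fx=5,fy=5,interpolation=2)[:,:,::-1])
E
```

```text
top plate 2237 [0.5072 0.1798] [0.1617 0.1201] 20.9 zmean 0.0116 0.018
top sign 866 [0.5541 0.1968] [0.0104 0.1194] 30.9 zmean 0.1502 0.186
lid 590 [0.4809 0.1671 0.0899]
side plate 1095 [0.6364 0.4237] [0.741  0.2587] 54.0 zmean 0.0125 0.018
side sign 1234 [0.5526 0.1961] [0.0109 0.1213] 30.9 zmean 0.142 0.183
lid 299 [0.4798 0.1615 0.0905]
```

View pics/crop1.png

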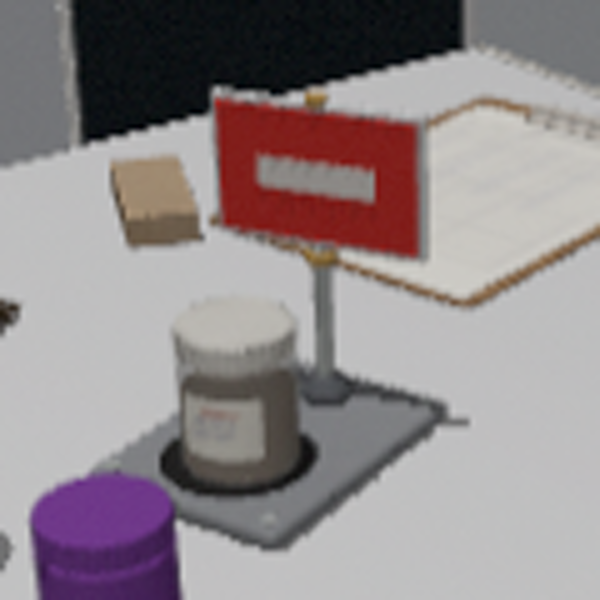

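The crop confirms it: a clear jar with brown soil and a white lid, under a red sign with a white bar. Plate and sign both put the pivot at about (0.554, 0.197). Stand yaw is 20.9° and the sign is 10° askew. The plan is to straddle the panel at the pivot from above, grip lightly and turn joint 6.

```bash
cat >> h.py <<'E'
from scipy.spatial.transform import Rotation as Ro
def down(yaw): # tool z down, tool y at world azimuth yaw (deg)
    a=np.radians(yaw);y=np.array([np.cos(a),np.sin(a),0]);z=np.array([0,0,-1.]);x=np.cross(y,z)
    return Ro.from_matrix(np.stack([x,y,z],1)).as_rotvec()
E
python3 - <<'E'
from h import *
piv=[.5535,.197,.26]
for y in(30.9,210.9,200.9,20.9):
    q=solver.inverse_kinematics(piv,down(y)); print(y,None if q is None else np.round(q,3))
q=[float(v) for v in solver.inverse_kinematics(piv,down(210.9))]
print(telemetry.state()["clock"])
E
```

```text
30.9 [ 0.279  0.226  1.154 -0.     1.762 -0.26 ]
210.9 [0.279 0.226 1.154 0.    1.762 2.881]
200.9 None
20.9 [ 0.279  0.226  1.154 -0.     1.762 -0.086]
0.4
```

```bash
python3 - <<'E'
from h import *
x,y=.5535,.197
T=telemetry.state
def rep(m): s=T();print(m,round(s["clock"],2),np.round(s["tcp_pos"],4),np.round(s["wrist_force"],1),round(s["gripper_width"],4),round(s["grip_force"],1),np.round(s["joint_pos"][5],3))
r.movep([x,y,.23],down(210.9)); rep("above")
hit=r.line_to([x,y,.137],speed=.1,contact_N=8); rep(f"down {hit}")
if not hit:
    claw.grasp(20); rep("grip")
    for k in range(1,5):
        if np.abs(T()["wrist_force"]).max()>35: print("stop");break
        r.movep([x,y,.137],down(210.9+170*k/4)); rep(k)
E
```

```text
above 2.9 [0.5533 0.1974 0.23  ] [ 0.8  0.7 -0.3] 0.0856 0.0 2.881
down False 3.98 [0.5539 0.1971 0.1379] [ 0.1 -0.  -0.5] 0.0853 0.0 2.881
grip 4.68 [0.5549 0.1978 0.1372] [ 9.8  5.4 -4.3] 0.0073 19.5 2.881
1 5.42 [0.5551 0.1981 0.1372] [11.1  6.1 -3.3] 0.0073 19.4 2.14
2 6.17 [0.555  0.1984 0.1372] [ 9.6  7.5 -4.3] 0.0069 19.4 1.398
3 6.91 [0.5548 0.1986 0.1372] [ 9.4  8.3 -4.7] 0.0075 19.5 0.656
4 7.65 [0.5545 0.1987 0.1372] [ 7.7  9.2 -2.5] 0.0072 19.7 -0.086
```

Forces stayed low (under about 12 N per axis). Releasing, retreating and checking.

```bash
python3 - <<'E'
from h import *
claw.gripper_open()
p=telemetry.state()["tcp_pos"]; r.line_to([p[0],p[1],.25],speed=.12)
r.move_joints([1.146,0.052,1.401,0,1.689,-0.07])
for n in("top","side"):
    p,d=eyes.snapshot(n); X=cloud(n,d); reg=np.zeros(d.shape,bool)
    reg[(slice(140,245),slice(190,285)) if n=="top" else (slice(140,245),slice(215,300))]=1
    P=X[reg&(d>0)]; a=P[(P[:,2]>.1)&(P[:,2]<.183)]; pl=P[(P[:,2]>.007)&(P[:,2]<.018)]
    pca=np.linalg.svd(a[:,:2]-a[:,:2].mean(0),full_matrices=False)[2][0]
    print(n,cv2.minAreaRect(a[:,:2].astype(np.float32)),"pca",np.degrees(np.arctan2(pca[1],pca[0])))
    if n=="top": print("plate",cv2.minAreaRect(pl[:,:2].astype(np.float32)))
    lid=P[(P[:,2]>.082)&(P[:,2]<.097)];print("lid",np.median(lid,0).round(4))
    c=p[130:250,190:310]; cv2.imwrite(f"pics/{n}1.png",cv2.resize(c,None,fx=5,fy=5,interpolation=2)[:,:,::-1])
print(telemetry.state()["clock"])
E
```

```text
top ((0.5541927814483643, 0.19712086021900177), (0.012180137448012829, 0.11894147098064423), 20.350383758544922) pca 110.44216940506506
plate ((0.5068290829658508, 0.17947888374328613), (0.16064263880252838, 0.11976795643568039), 20.7940616607666)
lid [0.4807 0.1671 0.0899]
side ((0.5525168180465698, 0.19648109376430511), (0.01006630901247263, 0.12214682996273041), 20.21013832092285) pca -69.13710002943051
lid [0.4789 0.1611 0.0907]
11.3083
```

View pics/side1.png

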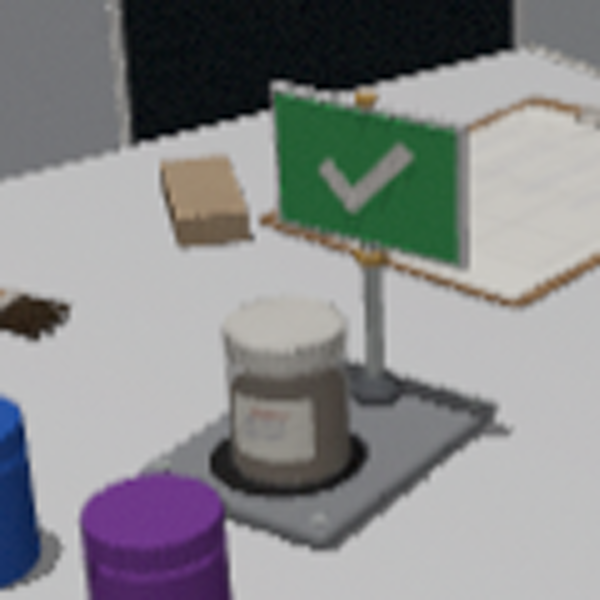

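The green face with the tick now looks to the front. It is within about 0.5° of square, and the jar has not moved.

```bash
python3 -c "
from plant import order; print(order.hand_in())"
```

```text
the job is handed in; nothing more can be done
None
```

The job is handed in: the jar stand's sign now shows its green tick face to the front, about 0.5° from square by the camera; the jar is still in its place and I never approached the other stand's sign.

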